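# Load a chambered slide into the incubation chamber and hold it home

## Robot

A 6-joint arm with a two-finger parallel gripper is mounted at the origin on the work surface. World frame = base frame: x ahead of the robot, y to its left, z up, the work surface at z = 0. Lengths are in m, angles in rad, forces in N, time in s.
With the tool pointing down it reaches from about 0.25 to 0.775 m from the base axis. Payload 4 kg.
Tool frame: the origin (TCP) lies at the very end of the fingers, on their centre line; the grasp point (between the pads) lies manip.pinch_z behind it (manip.pinch_z is the distance from the TCP to the grasp point, in m); z points along the fingers, y is the line along which they close (so a half turn about z gives the same grasp; the last joint's range is limited). The gripper opens to 94 mm and grips with 3 to 60 N. Pads are 16 mm wide; open, the fingers measure 119 mm over their backs; the gripper's body (75 mm by 177 mm) begins 78 mm behind the grasp point.
Start: joints at [1.078, 0.087, 1.371, -0, 1.684, -0.103], TCP at [0.209, 0.509, 0.206] pointing down, gripper open.
Joint ranges: [-3.1, 3.1], [-0.76, 2.03], [0.27, 2.55], [-1.08, 4.22], [0.17, 2.65], [-2.57, 2.57]. Speed limits (rad/s): [2.79, 2.79, 3.14, 3.14, 3.14, 3.14].

## Interface

Orientations are given as a unit quaternion [x, y, z, w].
In Python, from workcell import manip gives the robot as it stands. The module is installed in compiled form; this text tells all that it offers.
- The arm moves only by the tool step_arm, never from a script. Its argument "rows" is text: rows parted by semicolons, each of 7 numbers parted by spaces: the shift along the tool's x, y, z in m, then the turn, a rotation vector about the tool's x, y, z in rad, then the finger opening in m, from 0 to 0.094. A call has exactly 8 rows; each row is the pose to reach, as a shift and turn from the pose commanded when the call began, along the tool's axes at that moment; what a row does not reach only later rows make up. A row lasts 1/10 s, in which the tool goes at most 50 mm and 8.59 degrees, less where a joint would pass 70% of its speed; a pose out of reach is approached as far as the arm can. A call with a gripper value outside its range is refused whole. The fingers move at their own pace and stop on an object; "force" is the grip in N (left out, the last holds). Time passes only in rows, so rows that repeat a pose let the fingers close, or fill a call up. It gives the time, the measured TCP pose, the force, the opening and the grip force at its end, in the units of the state.
- manip.state(): the state, without advancing time (a new reading comes with each control period).
- manip.snapshot(name): name is "scene" or "top"; returns a dict with "image" (384x512x3 uint8, blue, green, red), "range_z" (384x512 float32, m along the optical axis (not along the pixel's ray), 0 where there is no reading), "K" (3x3 intrinsics, pixels), "k1" (the pictures are not rectified: a ray, as slopes to the right and down, at radius r is drawn at 1 + k1 r^2 times it, then the intrinsics apply), "R" (3x3) and "t" (3): a world point X has camera coordinates R X + t. Camera axes: x right, y down, z forward; pixel columns grow to the right and rows downward; lengths in m; the calibration is good to about 2 mm. A picture is of the moment at which its call begins.
- manip.finish_job(): hands the job in; it is judged then, once.
The state is a dict: "time": time; "joint_pos": joint angles; "joint_vel": joint speeds; "joint_efforts": joint torques, N m; "tool_pos": TCP position; "tool_rot": TCP orientation; "force": force on the tool from outside, world axes, zero at the start; "ft_torque": the same for the moment, N m; "width": opening from 0.0 (shut) to 1.0 (fully open); "grasp_force": force on a finger pad.
Only numpy, scipy, OpenCV 4.12 (cv2) and the standard library are available. Lean on these libraries where they do the work, as an engineer would, in place of code of your own. Each camera call takes 0.05 s, during which the arm holds its last target. There are 200 camera calls.

## Task

Lift the lid of the incubation chamber right back until it rests on its stop. Then take the chambered slide with the red medium from the steel tray, keep it level, lay it on the floor of the chamber and, pushing along the floor, tuck its end under the lip of the blue sprung jaw until the jaw is pressed fully back, without forcing it. Finish while still holding the slide pressed home like that, so that I can swing the clips over; leave the blue slide, the tubes in the rack and the pen alone.

Things in the scene. Friction and masses are not known exactly. Their poses are not given: they have to be found in the camera images.
- chamber: Incubation chamber, black and aluminium open-topped box fixed on the bench, 150 x 170 mm, walls 6 mm thick, 40 mm high, inner floor 12 mm above the bench. Origin under its centre; x is the way the slide is pushed (towards the lid's hinge), z up. On the floor by the front wall two small hold-down clips, up to 11 mm high, lie swung aside at x = -58, y = -56 to -26 and 26 to 56 mm: leave them.
- lip (a point): Point fixed to the chamber: on its inner floor, mid-channel, below the front edge of the blue jaw's lip while the jaw is out. x = push direction, z up. Lip: underside 6.5 mm above the floor, 4 mm thick, 28 mm wide; jaw face that the slide's end meets at x = +10 mm (jaw out). Guides 5 mm high, 31 mm apart, flank the channel from x = -8 mm on, mouth flared. Slide's centre when home: x = -21 mm.
- jaw (a joint): The blue sprung jaw: 0 = out (as it starts), 0.007 m = pressed fully back on its stop. Its spring pushes the slide back out with 2 N at 0, rising evenly to 7 N at 0.007.
- lid (a joint): The chamber's hinged lid, white frame with a clear pane, 150 mm long, 170 mm wide, 6 mm thick, 0.25 kg: 0 = closed (as it starts), 1.75 rad = resting on its stop, leaning back just past upright. It falls shut when let go before upright and falls on to its stop when past it.
- lid_bar (a point): Middle of the lid's grab bar: a round steel bar, 10 mm thick, 72 mm clear between its two arms, parallel to the hinge, 40 mm in front of the lid's free edge, 44 mm above the bench when closed. Moves with the lid; 190 mm from the hinge.
- lid_hinge (a point): Middle of the lid's hinge line on the chamber's far wall, 41 mm above the bench; the line runs along this point's y axis, its x axis points the same way as that of lip. The lid turns upward about it.
- slide_center (a point): Centre (8 mm above the underside) of the chambered slide with eight red wells, on the steel tray: base 76 x 26 x 3 mm, on its middle a stiff pale well block 50 x 26 mm, up to 16 mm above the underside, so 13 mm of bare base stick out at each end. x along its length, z up; either end may go first. About 30 g.
- spare_center (a point): Centre of the like slide with blue wells, on the same tray: leave it alone.
- tray: Fixed steel tray, 150 x 200 mm, rim 8 mm high, floor 3 mm above the bench; origin at the centre of its underside.
- rack: Fixed white tube rack, 115 x 205 x 55 mm, origin at the centre of its underside. Tray and rack stand on either side of the chamber.
- tube50_top (a point): Top of the blue-capped 50 ml tube, standing loose in the rack, 122 mm tall over all, its foot 10 mm above the bench: leave alone.
- tube15_top (a point): Top of the white-capped 15 ml tube, standing loose in the rack, 125 mm tall over all: leave alone.
- marker: Black pen with a green cap, 14 x 125 x 11 mm, lying loose on the bench just beyond the chamber's hinge side: leave alone. Origin at the centre of its underside.

How it is judged:
By the outcome, as a careful person would: the job done as asked, in the order asked, and still so for the second after the job is handed in, while the arm keeps its last pose, push and grip.
It also fails if it takes over 64 s, if anything falls off the work surface, if the arm or the gripper's body presses on something with over 40 N, if the wrist force passes 120 N, or if a joint passes its speed limit or range.

## Working session

There is one attempt and no reset: what is moved stays moved. The work goes in short steps, Python scripts to look and compute and a tool call to move; the robot and the scene stay as the last step left them, time stands still between calls to the robot, and variables do not carry over. Pictures are saved under pics/ and viewed, at most 10 in all, crops included, and the job is handed in when it is done.

Besides the shell and the picture viewer there is one more tool, called after ">>>" as name(argument=value, ...) on one line, values as JSON. step_arm: Moves the arm, as the interface text tells. Its arguments: {"type":"object","properties":{"rows":{"type":"string"},"force":{"type":"number"}},"required":["rows"]}

```bash
mkdir -p pics
cat > h.py <<'E'
import numpy as np, cv2
from workcell import manip
from scipy.spatial.transform import Rotation as R
def snap(n,save=None):
    s=manip.snapshot(n)
    if save: cv2.imwrite('pics/'+save,s['image'])
    np.savez('/tmp/'+n+'.npz',**s); return s
def px(s,u,v,z=None):
    """pixel -> world; by range, or at world height z"""
    K=s['K'];k1=float(s['k1']);d=np.array([(u-K[0,2])/K[0,0],(v-K[1,2])/K[1,1]]);p=d.copy()
    for _ in range(20): p=d/(1+k1*(p@p))
    ray=s['R'].T@np.array([p[0],p[1],1]);c=-s['R'].T@s['t']
    if z is None: return c+ray*s['range_z'][int(round(v)),int(round(u))]
    return c+ray*(z-c[2])/ray[2]
def proj(s,X):
    c=s['R']@np.array(X)+s['t'];p=c[:2]/c[2];p=p*(1+float(s['k1'])*(p@p));return s['K'][:2,:2]@p+s['K'][:2,2]
E
python3 - <<'E'
from h import *
for n in('scene','top'):
    s=snap(n,n+'0.png'); print(n,s['K'],s['k1'],-s['R'].T@s['t'],s['R'])
st=manip.state();print(st,manip.pinch_z)
E
```

```text
scene [[481.69561497   0.         257.82314439]
 [  0.         481.69561497 195.81882602]
 [  0.           0.           1.        ]] -0.2086949872849423 [1.53774442 0.58052981 0.79220626] [[-0.51508461  0.8570866   0.00950843]
 [ 0.44217955  0.27520774 -0.85366149]
 [-0.73427862 -0.43550346 -0.52074144]]
top [[358.75334683   0.         259.10112822]
 [  0.         358.75334683 197.1687323 ]
 [  0.           0.           1.        ]] -0.0015091567267383988 [0.48905819 0.01624103 0.90550789] [[ 0.00192357 -0.99999667 -0.00171923]
 [-0.99143975 -0.00168266 -0.13055415]
 [ 0.13055082  0.00195565 -0.99143969]]
{'time': 0.1, 'joint_pos': array([ 1.07791781e+00,  8.79043735e-02,  1.37203633e+00, -7.45021094e-06,
        1.68358809e+00, -1.03082850e-01]), 'joint_vel': array([ 0.00057543, -0.00097036, -0.00444861,  0.0004602 , -0.00054369,
       -0.00012286]), 'joint_efforts': array([ 2.23698655e-03, -3.41251981e+01, -3.03302014e+01,  7.19144172e-02,
        3.04572552e-02, -1.11725060e-04]), 'tool_pos': array([0.20877602, 0.50833091, 0.20444237]), 'tool_rot': array([ 1.93666623e-01,  9.81066920e-01, -9.26498409e-04, -2.80678409e-04]), 'force': array([ 0.23215837,  0.10613578, -0.50101615]), 'ft_torque': array([ 0.00207292, -0.00636948, -0.00318101]), 'grasp_force': 0.0, 'width': 1.0004442127281652} 0.0188
```

View pics/scene0.png

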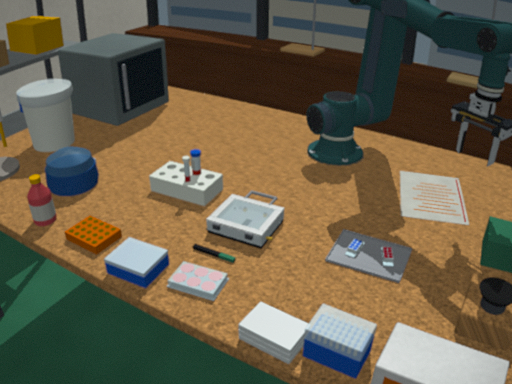

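View pics/top0.png

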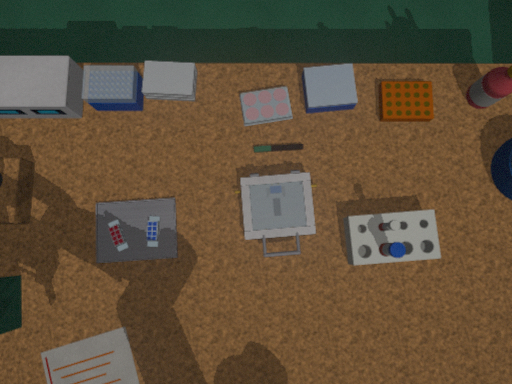

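Top view: chamber around (278,207) with its bar at (281,253), red slide (118,236), blue slide (153,231), pen (278,148) and rack (394,238). Next I'll take enlarged crops.

Run:
```python
from h import *
s=snap('top');im=s['image']
a=im[165:265,230:330];b=im[190:270,90:170]
f=lambda x:cv2.resize(x,(400,400) if x.shape[0]==100 else (400,400),interpolation=cv2.INTER_CUBIC)
cv2.imwrite('pics/crop1.png',np.hstack([f(a),f(b)]))
```

```text
(no output)
```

View pics/crop1.png

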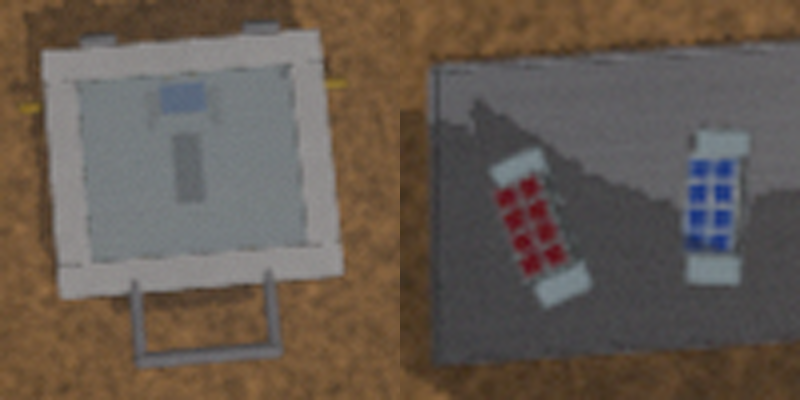

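```bash
cat > m.py <<'E'
from h import *
s=dict(np.load('/tmp/top.npz'))
A=lambda x,y,z:px(s,(x+.5)/4-.5+230,(y+.5)/4-.5+165,z)
B=lambda x,y,z:px(s,(x+.5)/5-.5+90,(y+.5)/5-.5+190,z)
np.set_printoptions(precision=4,suppress=True)
L=np.array([A(42,50,.046),A(320,30,.046),A(343,274,.046),A(60,298,.046)])
print('lid',L,'ctr',L.mean(0),[np.linalg.norm(L[i]-L[i-1]) for i in range(4)])
d=(L[0]+L[1]-L[2]-L[3]);w=L[0]-L[1];print('yaw',np.degrees(np.arctan2(d[1],d[0])),np.degrees(np.arctan2(w[1],w[0]))-90)
b=np.array([A(140,361,.045),A(280,351,.045)]);print('bar',b,b.mean(0),np.degrees(np.arctan2(*(b[0]-b[1])[1::-1]))-90)
j=np.array([A(160,84,.02),A(206,84,.02),A(206,112,.02),A(160,112,.02)]);print('jaw',j)
S=np.array([B(490,168,.006),B(541,148,.006),B(592,285,.006),B(543,308,.006)]);print('slide',S,S.mean(0));d=S[0]+S[1]-S[2]-S[3];print(np.degrees(np.arctan2(d[1],d[0])),[np.linalg.norm(S[i]-S[i-1]) for i in range(4)])
Z=lambda x,y:px(s,(x+.5)/4-.5+230,(y+.5)/4-.5+165)
print('range lid',Z(60,150),Z(310,150),Z(180,285),'bar',Z(210,356),Z(180,358),'well',px(s,118,236),'tray',px(s,105,250),px(s,135,250))
E
python3 m.py
```

```text
lid [[ 0.6514  0.0642  0.046 ]
 [ 0.664  -0.1051  0.046 ]
 [ 0.516  -0.1164  0.046 ]
 [ 0.5015  0.0522  0.046 ]] ctr [ 0.5832 -0.0263  0.046 ] [np.float64(0.15040403462168273), np.float64(0.1698473454313228), np.float64(0.1484819979719296), np.float64(0.1692372766270759)]
yaw 4.472437669139312 4.274879441764071
bar [[ 0.4645  0.0046  0.045 ]
 [ 0.4705 -0.0784  0.045 ]] [ 0.4675 -0.0369  0.045 ] 4.146660525143687
jaw [[ 0.6348 -0.0083  0.02  ]
 [ 0.6349 -0.037   0.02  ]
 [ 0.6172 -0.0369  0.02  ]
 [ 0.6171 -0.0082  0.02  ]]
slide [[0.5414 0.1971 0.006 ]
 [0.5515 0.1717 0.006 ]
 [0.4834 0.1447 0.006 ]
 [0.4721 0.1688 0.006 ]] [0.5121 0.1706 0.006 ]
21.901166984298612 [np.float64(0.07487576296983484), np.float64(0.027259634875527506), np.float64(0.07322761319130205), np.float64(0.026628540143402036)]
range lid [0.5901 0.0528 0.0462] [ 0.5903 -0.0978  0.0466] [ 0.5093 -0.0192  0.047 ] bar [ 0.4676 -0.0368  0.047 ] [ 0.4664 -0.019   0.0484] well [0.5088 0.3644 0.0203] tray [0.4745 0.4013 0.0039] [0.4746 0.3267 0.0036]
```

```bash
cat >> h.py <<'E'
np.set_printoptions(precision=4,suppress=True)
def rel(p,yaw,tiltless=True):
    """shift+rotvec in tool axes from measured pose to TCP p, tool down, tool y at yaw deg (mod 180)"""
    st=manip.state();Q=R.from_quat(st['tool_rot']);c,s_=np.cos(np.radians(yaw)),np.sin(np.radians(yaw))
    best=None
    for k in(1,-1):
        y=k*np.array([c,s_,0]);z=np.array([0,0,-1.]);T=R.from_matrix(np.stack([np.cross(y,z),y,z],1))
        r=(Q.inv()*T).as_rotvec()
        if best is None or np.linalg.norm(r)<np.linalg.norm(best):best=r
    print('t',st['time'],'pos',st['tool_pos'],'F',st['force'],'w',st['width']*.094,'g',st['grasp_force'],'j',st['joint_pos'])
    print('shift',Q.inv().apply(np.array(p)-st['tool_pos']),'rot',best)
E
sed -i 's|(x+.5)/5|(x-400+.5)/5|' m.py; python3 m.py|sed -n '/^slide/,$p'
python3 -c "
from h import *
rel([.4685,-.0355,.09],4.3)"
```

```text
slide [[0.541  0.3978 0.006 ]
 [0.5511 0.3727 0.006 ]
 [0.483  0.3437 0.006 ]
 [0.4716 0.3675 0.006 ]] [0.5117 0.3704 0.006 ]
23.337641846780226 [np.float64(0.07570648472010721), np.float64(0.027023051375827712), np.float64(0.07402469999181652), np.float64(0.026363351969773432)]
range lid [0.5901 0.0528 0.0462] [ 0.5903 -0.0978  0.0466] [ 0.5093 -0.0192  0.047 ] bar [ 0.4676 -0.0368  0.047 ] [ 0.4664 -0.019   0.0484] well [0.5088 0.3644 0.0203] tray [0.4745 0.4013 0.0039] [0.4746 0.3267 0.0036]
t 0.15 pos [0.2088 0.5084 0.2046] F [-0.2777  0.0174 -0.2817] w 0.09392713080976649 g 0.0 j [ 1.0779  0.0878  1.3719 -0.0001  1.6836 -0.1031]
shift [-0.4469 -0.4042  0.1152] rot [-0.0016  0.0008  1.1059]
```

>>> step_arm(rows="-0.447 -0.404 0.03 0 0 1.106 0.034; -0.447 -0.404 0.03 0 0 1.106 0.034; -0.447 -0.404 0.03 0 0 1.106 0.034; -0.447 -0.404 0.03 0 0 1.106 0.034; -0.447 -0.404 0.03 0 0 1.106 0.034; -0.447 -0.404 0.03 0 0 1.106 0.034; -0.447 -0.404 0.03 0 0 1.106 0.034; -0.447 -0.404 0.03 0 0 1.106 0.034", force=12)

```text
time: 0.95
tool_pos: [0.3816, 0.1465, 0.1854]
tool_rot: [0.681, 0.732, 0.0, 0.0]
force: [1.2, -0.4, 0.4]
width: 0.374
grasp_force: 0.0
```

```bash
python3 -c "
from h import *
rel([.4685,-.0355,.07],4.3)"
```

```text
t 0.95 pos [0.3816 0.1465 0.1854] F [ 1.174  -0.4423  0.3915] w 0.03519627094630253 g 0.0 j [ 0.2274 -0.2301  1.7076  0.0002  1.6635  0.156 ]
shift [-0.1878  0.0736  0.1154] rot [ 0.0006 -0.0003 -0.0036]
```

>>> step_arm(rows="-0.188 0.074 0.09 0 0 -0.003 0.034; -0.188 0.074 0.09 0 0 -0.003 0.034; -0.188 0.074 0.09 0 0 -0.003 0.034; -0.188 0.074 0.09 0 0 -0.003 0.034; -0.188 0.074 0.09 0 0 -0.003 0.034; -0.188 0.074 0.09 0 0 -0.003 0.034; -0.188 0.074 0.09 0 0 -0.003 0.034; -0.188 0.074 0.09 0 0 -0.003 0.034")

```text
time: 1.75
tool_pos: [0.4693, -0.0327, 0.0962]
tool_rot: [0.679, 0.735, 0.0, 0.0]
force: [0.0, 0.2, 0.2]
width: 0.36
grasp_force: 0.0
```

```bash
python3 -c "
from h import *
rel([.4685,-.0355,.026],4.3)"
```

```text
t 1.75 pos [ 0.4693 -0.0327  0.0962] F [0.0359 0.2062 0.1786] w 0.033859639731357624 g 0.0 j [-0.1905 -0.043   1.7224  0.0005  1.4612 -0.2697]
shift [-0.0028 -0.0011  0.0702] rot [ 0.001  -0.0003  0.0041]
```

>>> step_arm(rows="-0.003 -0.001 0.03 0 0 0.004 0.034; -0.003 -0.001 0.055 0 0 0.004 0.034; -0.003 -0.001 0.07 0 0 0.004 0.034; -0.003 -0.001 0.07 0 0 0.004 0.034; -0.003 -0.001 0.07 0 0 0.004 0.0; -0.003 -0.001 0.07 0 0 0.004 0.0; -0.003 -0.001 0.07 0 0 0.004 0.0; -0.003 -0.001 0.07 0 0 0.004 0.0")

```text
time: 2.55
tool_pos: [0.47, -0.0366, 0.027]
tool_rot: [0.68, 0.733, 0.001, 0.001]
force: [1.9, 1.2, 2.0]
width: 0.1
grasp_force: 12.0
```

```bash
python3 -c "
from h import *
rel([.4685,-.0355,.026],4.3)
y=np.radians(4.4);u=np.array([np.cos(y),np.sin(y)])
p=manip.state()['tool_pos']
a0=np.arcsin(.003/.19)
for th in np.linspace(0,1.75,17)[1:]:
    dx=.19*(np.cos(a0)-np.cos(a0+th));dz=.19*(np.sin(a0+th)-np.sin(a0));print('%.2f y %.4f up %.4f'%(th,dx,dz))
"
```

```text
t 2.55 pos [ 0.47   -0.0366  0.027 ] F [1.9249 1.2291 1.9644] w 0.009384488217250868 g 12.001735121011734 j [-0.1985  0.0192  1.8075  0.0007  1.3111 -0.2729]
shift [ 0.0012 -0.0014  0.0009] rot [ 0.0038  0.0004 -0.0008]
0.11 y 0.0015 up 0.0207
0.22 y 0.0052 up 0.0412
0.33 y 0.0111 up 0.0611
0.44 y 0.0192 up 0.0802
0.55 y 0.0293 up 0.0984
0.66 y 0.0413 up 0.1153
0.77 y 0.0551 up 0.1308
0.88 y 0.0705 up 0.1447
0.98 y 0.0873 up 0.1569
1.09 y 0.1054 up 0.1671
1.20 y 0.1245 up 0.1754
1.31 y 0.1444 up 0.1814
1.42 y 0.1648 up 0.1853
1.53 y 0.1855 up 0.1869
1.64 y 0.2062 up 0.1863
1.75 y 0.2268 up 0.1834
```

>>> step_arm(rows="0 0.0015 -0.021 0 0 0 0.0; 0 0.005 -0.041 0 0 0 0; 0 0.011 -0.061 0 0 0 0; 0 0.019 -0.080 0 0 0 0; 0 0.029 -0.098 0 0 0 0; 0 0.041 -0.115 0 0 0 0; 0 0.055 -0.131 0 0 0 0; 0 0.0705 -0.145 0 0 0 0")

```text
time: 3.35
tool_pos: [0.5387, -0.0309, 0.1713]
tool_rot: [0.68, 0.733, 0.0, -0.001]
force: [0.3, 0.9, -2.5]
width: 0.099
grasp_force: 12.0
```

```bash
python3 -c "
from h import *
rel([.4685,-.0355,.026],4.3)"
```

```text
t 3.35 pos [ 0.5387 -0.0309  0.1713] F [ 0.2539  0.9139 -2.5235] w 0.009264475374562004 g 11.987149715423584 j [-0.163   0.0742  1.4523  0.001   1.6164 -0.2372]
shift [ 0.0004 -0.0702  0.1453] rot [-0.001  -0.0013 -0.0009]
```

>>> step_arm(rows="0 0.017 -0.012 0 0 0 0.0; 0 0.035 -0.022 0 0 0 0; 0 0.054 -0.0305 0 0 0 0; 0 0.074 -0.0365 0 0 0 0; 0 0.094 -0.0405 0 0 0 0; 0 0.115 -0.042 0 0 0 0; 0 0.136 -0.0415 0 0 0 0; 0 0.153 -0.039 0 0 0 0")

```text
time: 4.15
tool_pos: [0.6925, -0.0193, 0.2105]
tool_rot: [0.68, 0.733, 0.001, -0.0]
force: [0.1, 1.5, 1.1]
width: 0.1
grasp_force: 12.0
```

```bash
python3 -c "
from h import *
rel([.4685,-.0355,.026],4.3);snap('scene','scene1.png')"
```

```text
t 4.15 pos [ 0.6925 -0.0193  0.2105] F [0.0949 1.4759 1.0574] w 0.009426464857278601 g 12.014623582363129 j [-0.1104  0.4129  0.9644  0.0015  1.7632 -0.1849]
shift [ 0.0004 -0.2248  0.1842] rot [ 0.0013 -0.0012 -0.0003]
```

View pics/scene1.png

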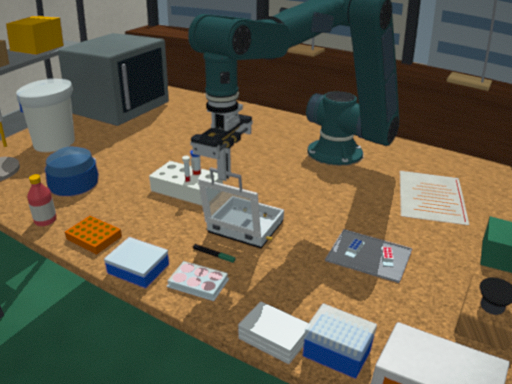

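The lid stands upright at about (232,205) with the bar still gripped. Next I'll release it and rise clear.

>>> step_arm(rows="0 0 0 0 0 0 0.03; 0 0 0 0 0 0 0.04; 0 0 0 0 0 0 0.04; 0 0 -0.02 0 0 0 0.04; 0 0 -0.05 0 0 0 0.04; 0 0 -0.06 0 0 0 0.04; 0 -0.05 -0.06 0 0 0 0.04; 0 -0.10 -0.06 0 0 0 0.04")

```text
time: 5.0
tool_pos: [0.5911, -0.0279, 0.2668]
tool_rot: [0.68, 0.733, -0.001, -0.001]
force: [0.4, -0.7, 1.2]
width: 0.425
grasp_force: 0.0
```

```bash
python3 -c "
from h import *
rel([.5117,.3704,.15],113.3)"
```

```text
t 5.0 pos [ 0.5911 -0.0279  0.2668] F [ 0.3666 -0.7489  1.2382] w 0.03991413711878634 g 0.0 j [-0.1429  0.1815  1.1451 -0.0002  1.8188 -0.2169]
shift [ 0.403  -0.0493  0.1172] rot [-0.0035  0.0017  1.2381]
```

>>> step_arm(rows="0.403 -0.049 0 0 0 1.238 0.05; 0.403 -0.049 0 0 0 1.238 0.05; 0.403 -0.049 0.02 0 0 1.238 0.05; 0.403 -0.049 0.04 0 0 1.238 0.05; 0.403 -0.049 0.07 0 0 1.238 0.05; 0.403 -0.049 0.1 0 0 1.238 0.05; 0.403 -0.049 0.11 0 0 1.238 0.05; 0.403 -0.049 0.11 0 0 1.238 0.05")

```text
time: 5.8
tool_pos: [0.5204, 0.3308, 0.181]
tool_rot: [0.97, 0.244, 0.0, 0.0]
force: [-0.2, 0.1, -0.3]
width: 0.53
grasp_force: 0.0
```

>>> step_arm(rows="0 0 0 0 0 0 0.05; 0 0 0 0 0 0 0.05; 0 0 0 0 0 0 0.05; 0 0 0 0 0 0 0.05; 0 0 0 0 0 0 0.05; 0 0 0 0 0 0 0.05; 0 0 0 0 0 0 0.05; 0 0 0 0 0 0 0.05")

```text
time: 6.6
tool_pos: [0.5215, 0.3293, 0.1819]
tool_rot: [0.969, 0.247, 0.0, -0.0]
force: [0.6, 0.1, 0.3]
width: 0.527
grasp_force: 0.0
```

Run:
```python
from h import *
rel([.5117,.3704,.06],113.3)
s=snap('top');im=s['image']
f=lambda x:cv2.resize(x,(400,400),interpolation=cv2.INTER_CUBIC)
cv2.imwrite('pics/crop2.png',np.hstack([f(im[150:250,230:330]),f(im[190:270,90:170])]))
```

```text
t 6.6 pos [0.5215 0.3293 0.1819] F [0.5731 0.0794 0.3243] w 0.049536195687064376 g 0.0 j [0.4712 0.2412 1.241  0.0001 1.6591 1.5429]
shift [ 0.0111 -0.0408  0.1219] rot [-0.0001 -0.0003  0.0924]
```

View pics/crop2.png

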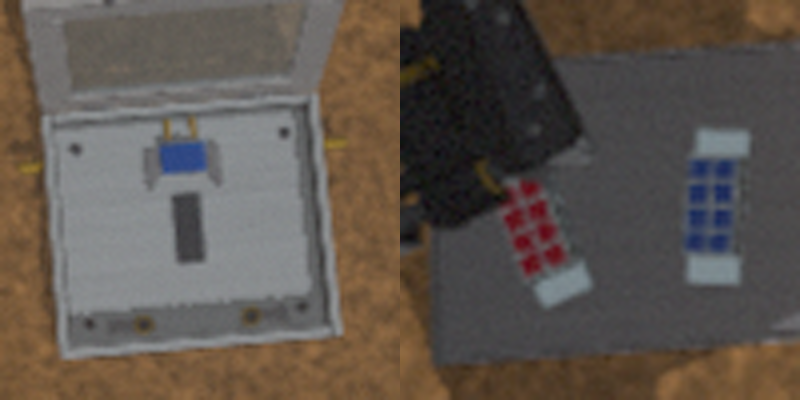

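Lid rests fully back and the chamber interior is visible: jaw lip front edge about (184,172), guides at (150,168) and (215,163). The red slide is undisturbed.

```bash
cat > m2.py <<'E'
from h import *
s=dict(np.load('/tmp/top.npz'))
A=lambda x,y,z:px(s,(x+.5)/4-.5+230,(y+.5)/4-.5+150,z)
L=np.array([A(45,118,.04),A(317,97,.04),A(341,332,.04),A(62,356,.04)])
print('rim',L.mean(0),[np.linalg.norm(L[i]-L[i-1]) for i in range(4)])
for d in(L[0]+L[1]-L[2]-L[3],):print(np.degrees(np.arctan2(d[1],d[0])))
w=L[0]+L[3]-L[1]-L[2];print(np.degrees(np.arctan2(w[1],w[0]))-90)
j=np.array([A(162,174,.0225),A(206,171,.0225)]);print('lip',j,j.mean(0))
m=np.array([A(171,196,.012),A(199,193,.012),A(205,260,.012),A(177,263,.012)]);print('mark',m.mean(0));d=m[0]+m[1]-m[2]-m[3];print(np.degrees(np.arctan2(d[1],d[0])))
g=np.array([A(156,188,.017),A(209,185,.017)]);print('guide',g,g.mean(0))
c=L.mean(0)[:2];y=np.radians(4.4);M=np.array([[np.cos(y),np.sin(y)],[-np.sin(y),np.cos(y)]])
for n,p in(('lip',j),('mark',m),('guide',g)):print(n,M@(p.mean(0)[:2]-c))
E
python3 m2.py
```

```text
rim [ 0.5821 -0.0266  0.04  ] [np.float64(0.14525000155299758), np.float64(0.1672970049409786), np.float64(0.14402700013491979), np.float64(0.16805903719923052)]
4.662043836358035
4.786140750151247
lip [[ 0.6155 -0.0094  0.0225]
 [ 0.6174 -0.0368  0.0225]] [ 0.6165 -0.0231  0.0225]
mark [ 0.583  -0.0259  0.012 ]
4.838535879437611
guide [[ 0.6075 -0.0058  0.017 ]
 [ 0.6094 -0.0389  0.017 ]] [ 0.6084 -0.0224  0.017 ]
lip [0.0345 0.0008]
mark [0.0009 0.0006]
guide [0.0266 0.0022]
```

>>> step_arm(rows="0.011 -0.041 0.06 0 0 0.092 0.05; 0.011 -0.041 0.08 0 0 0.092 0.05; 0.011 -0.041 0.11 0 0 0.092 0.05; 0.011 -0.041 0.12 0 0 0.092 0.05; 0.011 -0.041 0.14 0 0 0.092 0.05; 0.011 -0.041 0.14 0 0 0.092 0.05; 0.011 -0.041 0.14 0 0 0.092 0.05; 0.011 -0.041 0.14 0 0 0.092 0.05")

```text
time: 7.45
tool_pos: [0.5126, 0.3713, 0.044]
tool_rot: [0.979, 0.202, 0.002, -0.001]
force: [0.3, -0.5, 0.4]
width: 0.534
grasp_force: 0.0
```

Run:
```python
from h import *
rel([.5117,.3704,.007],113.3)
```

```text
t 7.45 pos [0.5126 0.3713 0.044 ] F [ 0.2558 -0.537   0.38  ] w 0.050185100843102674 g 0.0 j [0.5373 0.3459 1.3876 0.     1.4044 1.7009]
shift [-0.0013  0.0005  0.037 ] rot [-0.0005 -0.0037  0.0006]
```

>>> step_arm(rows="-0.005 0 0.02 0 0 0 0.05; -0.005 0 0.03 0 0 0 0.05; -0.005 0 0.038 0 0 0 0.05; -0.005 0 0.038 0 0 0 0.05; -0.005 0 0.038 0 0 0 0.015; -0.005 0 0.038 0 0 0 0.015; -0.005 0 0.038 0 0 0 0.015; -0.005 0 0.038 0 0 0 0.015", force=25)

```text
time: 8.25
tool_pos: [0.5069, 0.3689, 0.004]
tool_rot: [0.979, 0.202, 0.0, -0.0]
force: [0.3, 0.1, 0.2]
width: 0.274
grasp_force: 25.0
```

Run:
```python
from h import *
rel([.5117,.3704,.007],113.3)
```

```text
t 8.25 pos [0.5069 0.3689 0.004 ] F [0.3458 0.1405 0.1671] w 0.025745208875220086 g 25.00026125460863 j [ 0.5387  0.3705  1.44   -0.0001  1.3306  1.7019]
shift [ 0.005   0.0005 -0.003 ] rot [-0.     -0.0005  0.0009]
```

>>> step_arm(rows="0 0 -0.02 0 0 0 0.015; 0 0 -0.04 0 0 0 0.015; 0 0 -0.06 0 0 0 0.015; 0 0 -0.08 0 0 0 0.015; 0 0 -0.10 0 0 0 0.015; 0 0 -0.11 0 0 0 0.015; 0 0 -0.11 0 0 0 0.015; 0 0 -0.11 0 0 0 0.015")

```text
time: 9.05
tool_pos: [0.5064, 0.3686, 0.1129]
tool_rot: [0.979, 0.202, -0.001, 0.0]
force: [-0.4, -0.2, -1.2]
width: 0.275
grasp_force: 25.0
```

Run:
```python
from h import *
rel([.5627,-.0278,.115],94.6)
```

```text
t 9.05 pos [0.5064 0.3686 0.1129] F [-0.4067 -0.2075 -1.1512] w 0.025863042880898687 g 24.99991748481989 j [0.5387 0.2901 1.318  0.0001 1.5346 1.702 ]
shift [-0.1054  0.3863 -0.0019] rot [0.0002 0.001  0.3272]
```

Carrying it gently, at 35 mm per row.

>>> step_arm(rows="-0.009 0.034 0 0 0 0.04 0.015; -0.018 0.067 0 0 0 0.08 0.015; -0.027 0.10 0 0 0 0.12 0.015; -0.036 0.133 0 0 0 0.16 0.015; -0.045 0.166 0 0 0 0.2 0.015; -0.055 0.2 0 0 0 0.24 0.015; -0.064 0.233 0 0 0 0.28 0.015; -0.073 0.266 0 0 0 0.327 0.015")

```text
time: 9.85
tool_pos: [0.5441, 0.0942, 0.1118]
tool_rot: [0.999, 0.039, -0.002, 0.0]
force: [0.8, -0.1, 0.3]
width: 0.275
grasp_force: 25.0
```

Run:
```python
from h import *
rel([.5627,-.0278,.115],94.6)
```

```text
t 9.85 pos [0.5441 0.0942 0.1118] F [ 0.7509 -0.0931  0.3013] w 0.02586062055990224 g 24.999902620911598 j [0.0686 0.1313 1.5092 0.0001 1.5043 1.5608]
shift [ 0.009   0.1231 -0.0032] rot [-0.0001  0.0032 -0.0016]
```

>>> step_arm(rows="0.003 0.03 0 0 0 0 0.015; 0.006 0.06 0 0 0 0 0.015; 0.008 0.09 0 0 0 0 0.015; 0.009 0.115 0 0 0 0 0.015; 0.009 0.123 0.01 0 0 0 0.015; 0.009 0.123 0.04 0 0 0 0.015; 0.009 0.123 0.065 0 0 0 0.015; 0.009 0.123 0.065 0 0 0 0.015")

```text
time: 10.65
tool_pos: [0.5593, -0.0249, 0.0425]
tool_rot: [0.999, 0.04, -0.006, -0.001]
force: [-0.2, 1.0, 0.1]
width: 0.267
grasp_force: 25.0
```

Run:
```python
from h import *
rel([.5627,-.0278,.013],94.6)
s=snap('top');t=snap('scene')
a=s['image'][150:250,230:330]
u,v=proj(t,[.583,-.026,.03]);print(u,v);u,v=int(u),int(v)
b=t['image'][v-40:v+40,u-40:u+40]
f=lambda x:cv2.resize(x,(400,400),interpolation=cv2.INTER_CUBIC)
cv2.imwrite('pics/crop3.png',np.hstack([f(a),f(b)]))
```

```text
t 10.65 pos [ 0.5593 -0.0249  0.0425] F [-0.1579  0.9508  0.1379] w 0.02509926803611826 g 25.00000286847353 j [-0.1461  0.2061  1.5669  0.0006  1.3808  1.3438]
shift [0.0035 0.0033 0.0294] rot [-0.0033  0.0118  0.0005]
245.33901425732478 217.58222233925824
```

View pics/crop3.png

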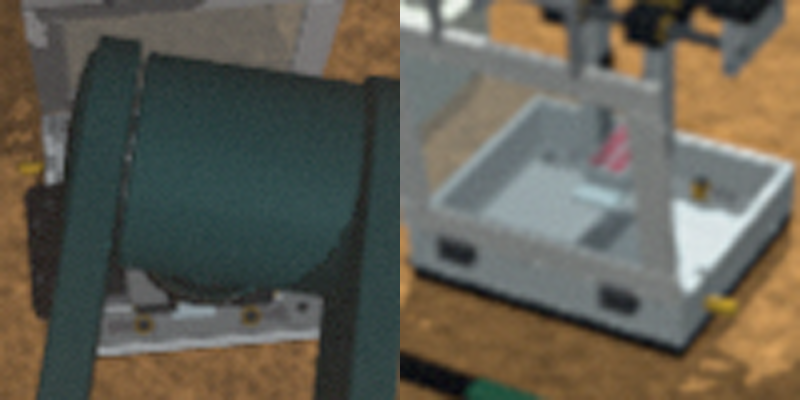

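The arm blocks the top view. The scene crop shows the slide level in the chamber, front end about (600,193). I'll let it settle, correct the small pitch and go lower.

>>> step_arm(rows="0.003 0.003 0.005 0 0.006 0 0.015; 0.003 0.003 0.010 0 0.006 0 0.015; 0.003 0.003 0.016 0 0.006 0 0.015; 0.003 0.003 0.020 0 0.006 0 0.015; 0.003 0.003 0.020 0 0.006 0 0.015; 0.003 0.003 0.020 0 0.006 0 0.015; 0.003 0.003 0.020 0 0.006 0 0.015; 0.003 0.003 0.020 0 0.006 0 0.015")

```text
time: 11.55
tool_pos: [0.5674, -0.029, 0.029]
tool_rot: [0.999, 0.04, 0.003, -0.0]
force: [-0.1, 0.3, -0.4]
width: 0.275
grasp_force: 25.0
```

Run:
```python
from h import *
rel([.5627,-.0278,.013],94.6)
t=snap('scene')
rel([.5627,-.0278,.013],94.6)
u,v=proj(t,[.60,-.026,.02]);u,v=int(u),int(v);print(u,v)
b=t['image'][v-25:v+20,u-30:u+30]
cv2.imwrite('pics/crop4.png',cv2.resize(b,(720,540),interpolation=cv2.INTER_CUBIC))
L=[.6165,-.0235]
```

```text
t 11.55 pos [ 0.5674 -0.029   0.029 ] F [-0.0774  0.2747 -0.3698] w 0.025814657613890825 g 25.00003505498171 j [-0.1518  0.222   1.5765  0.0015  1.3367  1.3382]
shift [-0.0047 -0.0016  0.016 ] rot [ 0.     -0.0066  0.0002]
t 11.6 pos [ 0.5674 -0.029   0.029 ] F [ 0.4262  0.0165 -0.0831] w 0.02543909544296249 g 24.99996218830347 j [-0.1518  0.222   1.5765  0.0015  1.3367  1.3382]
shift [-0.0047 -0.0016  0.016 ] rot [ 0.     -0.0066  0.0002]
242 223
```

View pics/crop4.png

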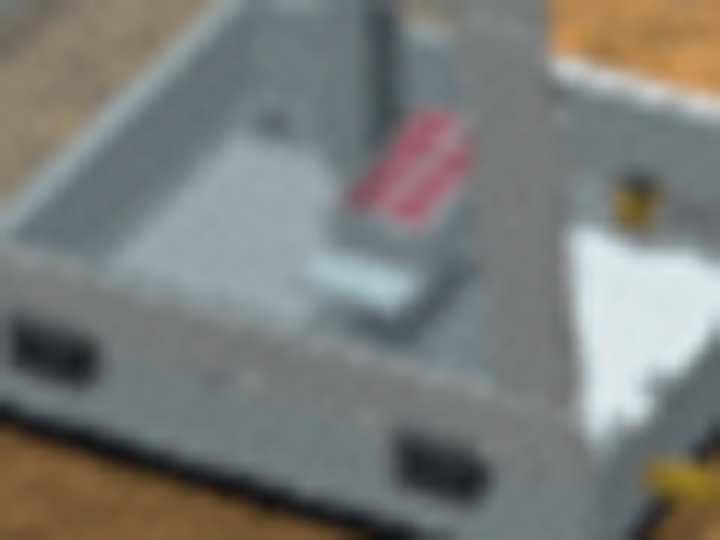

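Slide front bare end is visible: its front edge runs from about (305,283) to (400,315), with its back edge at the well block. I'll convert this to lip coordinates.

Run:
```python
from h import *
s=dict(np.load('/tmp/scene.npz'))
P=np.array([px(s,212+(x+.5)/12-.5,198+(y+.5)/12-.5,.031) for x,y in((305,283),(400,315),(425,285),(320,258))])
y=np.radians(4.6);M=np.array([[np.cos(y),np.sin(y)],[-np.sin(y),np.cos(y)]])
print((M@(P[:,:2]-[.6165,-.0235]).T).T)
print('tcp',M@(np.array([.5674,-.029])-[.6165,-.0235]))
```

```text
[[-0.0059 -0.0117]
 [-0.0044  0.014 ]
 [-0.0179  0.0135]
 [-0.0166 -0.0135]]
tcp [-0.0494 -0.0015]
```

>>> step_arm(rows="-0.004 -0.001 0.001 0 -0.006 0 0.015; -0.004 -0.001 0.002 0 -0.006 0 0.015; -0.004 -0.001 0.004 0 -0.006 0 0.015; -0.004 -0.001 0.006 0 -0.006 0 0.015; -0.004 -0.001 0.007 0 -0.006 0 0.015; -0.004 -0.001 0.008 0 -0.006 0 0.015; -0.004 -0.001 0.008 0 -0.006 0 0.015; -0.004 -0.001 0.008 0 -0.006 0 0.015")

```text
time: 12.4
tool_pos: [0.5632, -0.0283, 0.0207]
tool_rot: [0.999, 0.04, 0.0, -0.0]
force: [-0.5, -0.9, -0.5]
width: 0.274
grasp_force: 25.0
```

Run:
```python
from h import *
rel([.5627,-.0278,.013],94.6)
```

```text
t 12.4 pos [ 0.5632 -0.0283  0.0207] F [-0.4982 -0.9107 -0.4727] w 0.025725932504350395 g 24.99994955956936 j [-0.1508  0.226   1.5897  0.0001  1.3259  1.3396]
shift [-0.0005 -0.0005  0.0077] rot [-0.0001 -0.      0.0001]
```

>>> step_arm(rows="0 0 0.001 0 0 0 0.015; 0 0 0.002 0 0 0 0.015; 0 0 0.003 0 0 0 0.015; 0 0 0.004 0 0 0 0.015; 0 0 0.005 0 0 0 0.015; 0 0 0.006 0 0 0 0.015; 0 0 0.0065 0 0 0 0.015; 0 0 0.0065 0 0 0 0.015")

```text
time: 13.2
tool_pos: [0.5631, -0.0283, 0.0141]
tool_rot: [0.999, 0.04, -0.0, -0.0]
force: [-0.2, 0.4, 0.1]
width: 0.276
grasp_force: 25.0
```

Run:
```python
from h import *
rel([.5627,-.0278,.013],94.6);print(manip.state()['ft_torque'])
```

```text
t 13.2 pos [ 0.5631 -0.0283  0.0141] F [-0.171   0.4388  0.1223] w 0.02593538630329451 g 24.999977946281433 j [-0.1508  0.2325  1.5962  0.0001  1.3132  1.3395]
shift [-0.0004 -0.0005  0.0011] rot [-0.0001  0.0002  0.0002]
[-0.0052  0.1799 -0.009 ]
```

>>> step_arm(rows="0 0 0.0003 0 0 0 0.015; 0 0 0.0006 0 0 0 0.015; 0 0 0.0009 0 0 0 0.015; 0 0 0.0012 0 0 0 0.015; 0 0 0.0012 0 0 0 0.015; 0 0 0.0012 0 0 0 0.015; 0 0 0.0012 0 0 0 0.015; 0 0 0.0012 0 0 0 0.015")

```text
time: 14.0
tool_pos: [0.5632, -0.0283, 0.013]
tool_rot: [0.999, 0.04, 0.0, -0.0]
force: [0.2, 0.0, -0.1]
width: 0.281
grasp_force: 25.0
```

>>> step_arm(rows="0 0 0.0002 0 0 0 0.015; 0 0 0.0004 0 0 0 0.015; 0 0 0.0006 0 0 0 0.015; 0 0 0.0008 0 0 0 0.015; 0 0 0.001 0 0 0 0.015; 0 0 0.001 0 0 0 0.015; 0 0 0.001 0 0 0 0.015; 0 0 0.001 0 0 0 0.015")

```text
time: 14.8
tool_pos: [0.5633, -0.0283, 0.013]
tool_rot: [0.999, 0.04, 0.0, -0.0]
force: [-2.2, -0.3, 5.7]
width: 0.274
grasp_force: 25.0
```

Contact with the floor. I'll ease off the preload and slide into the guides.

>>> step_arm(rows="0 0 -0.0005 0 0 0 0.015; 0.002 0 -0.0005 0 0 0 0.015; 0.004 0 -0.0005 0 0 0 0.015; 0.006 0 -0.0005 0 0 0 0.015; 0.008 0 -0.0005 0 0 0 0.015; 0.010 0 -0.0005 0 0 0 0.015; 0.010 0 -0.0005 0 0 0 0.015; 0.010 0 -0.0005 0 0 0 0.015")

```text
time: 15.6
tool_pos: [0.5736, -0.0276, 0.013]
tool_rot: [0.999, 0.04, 0.0, 0.0]
force: [-2.4, 0.1, 5.5]
width: 0.273
grasp_force: 25.0
```

```bash
cat > c.py <<'E'
from h import *
st=manip.state();y=np.radians(4.6);M=np.array([[np.cos(y),np.sin(y)],[-np.sin(y),np.cos(y)]])
print('lip frame',M@(st['tool_pos'][:2]-[.6165,-.0235]),st['tool_pos'][2],'F',M@st['force'][:2],st['force'][2],'T',st['ft_torque'])
rel([.5627,-.0278,.013],94.6)
E
python3 c.py
```

```text
lip frame [-0.0431 -0.0007] 0.012975796016558343 F [-2.4076  0.3126] 5.492995198885948 T [-0.1115  0.5086  0.0615]
t 15.6 pos [ 0.5736 -0.0276  0.013 ] F [-2.4249  0.1185  5.493 ] w 0.025642604327481708 g 25.000912249088287 j [-0.1468  0.2543  1.5715 -0.0001  1.3149  1.3436]
shift [-0.0109 -0.0007 -0.    ] rot [ 0.0003 -0.0008  0.0002]
```

>>> step_arm(rows="0 0 -0.0005 0 0 0 0.015; 0.002 0 -0.0005 0 0 0 0.015; 0.004 0 -0.0005 0 0 0 0.015; 0.006 0 -0.0005 0 0 0 0.015; 0.007 0 -0.0005 0 0 0 0.015; 0.007 0 -0.0005 0 0 0 0.015; 0.007 0 -0.0005 0 0 0 0.015; 0.007 0 -0.0005 0 0 0 0.015")

```text
time: 16.4
tool_pos: [0.5804, -0.0269, 0.0129]
tool_rot: [0.999, 0.04, 0.0, -0.0]
force: [0.1, 0.2, 2.0]
width: 0.273
grasp_force: 25.0
```

```bash
python3 c.py
```

```text
lip frame [-0.0362 -0.0005] 0.012941666577903126 F [0.1117 0.1912] 1.9700004925032708 T [0.0041 0.2313 0.0409]
t 16.4 pos [ 0.5804 -0.0269  0.0129] F [0.096  0.1996 1.97  ] w 0.025681539031435684 g 25.000506453216076 j [-0.144   0.2683  1.5541  0.0003  1.3185  1.3462]
shift [-0.0177 -0.0005 -0.0001] rot [-0.0001 -0.0007  0.0002]
```

>>> step_arm(rows="0.001 0 0 0 0 0 0.015; 0.002 0 0 0 0 0 0.015; 0.003 0 0 0 0 0 0.015; 0.004 0 0 0 0 0 0.015; 0.005 0 0 0 0 0 0.015; 0.005 0 0 0 0 0 0.015; 0.005 0 0 0 0 0 0.015; 0.005 0 0 0 0 0 0.015")

```text
time: 17.2
tool_pos: [0.5844, -0.0266, 0.013]
tool_rot: [0.999, 0.04, -0.001, -0.0]
force: [-3.9, -1.4, 4.7]
width: 0.276
grasp_force: 25.0
```

```bash
python3 c.py
```

```text
lip frame [-0.0322 -0.0005] 0.012965642558479415 F [-3.9645 -1.1061] 4.733490367370646 T [-0.16    0.9324  0.013 ]
t 17.2 pos [ 0.5844 -0.0266  0.013 ] F [-3.8631 -1.4205  4.7335] w 0.025917893065501397 g 25.000933818519115 j [-0.1422  0.2781  1.5416 -0.0003  1.3235  1.3482]
shift [-0.0217 -0.0005  0.    ] rot [-0.0001  0.0017  0.0002]
```

>>> step_arm(rows="0.001 0 -0.0003 0 0 0 0.015; 0.002 0 -0.0003 0 0 0 0.015; 0.003 0 -0.0003 0 0 0 0.015; 0.004 0 -0.0003 0 0 0 0.015; 0.004 0 -0.0003 0 0 0 0.015; 0.004 0 -0.0003 0 0 0 0.015; 0.004 0 -0.0003 0 0 0 0.015; 0.004 0 -0.0003 0 0 0 0.015")

```text
time: 18.0
tool_pos: [0.5877, -0.0263, 0.013]
tool_rot: [0.999, 0.04, -0.002, -0.0]
force: [-6.5, -0.3, 5.6]
width: 0.273
grasp_force: 25.0
```

```bash
python3 c.py
```

```text
lip frame [-0.029  -0.0005] 0.012968327026996178 F [-6.5412  0.1895] 5.582360532546802 T [-0.1703  1.3308  0.0457]
t 18.0 pos [ 0.5877 -0.0263  0.013 ] F [-6.5353 -0.3357  5.5824] w 0.025678670493489826 g 25.001038536429405 j [-0.1407  0.2861  1.5315 -0.0006  1.3274  1.3496]
shift [-0.025  -0.0005  0.0001] rot [-0.0002  0.0035  0.0003]
```

>>> step_arm(rows="0.0005 0 -0.0003 0 0 0 0.015; 0.001 0 -0.0003 0 0 0 0.015; 0.0015 0 -0.0003 0 0 0 0.015; 0.002 0 -0.0003 0 0 0 0.015; 0.0025 0 -0.0003 0 0 0 0.015; 0.0025 0 -0.0003 0 0 0 0.015; 0.0025 0 -0.0003 0 0 0 0.015; 0.0025 0 -0.0003 0 0 0 0.015", force=30)

```text
time: 18.8
tool_pos: [0.5893, -0.0262, 0.013]
tool_rot: [0.999, 0.04, -0.003, -0.0]
force: [-9.1, -0.6, 6.4]
width: 0.274
grasp_force: 30.0
```

```bash
python3 c.py
```

```text
lip frame [-0.0273 -0.0005] 0.012950612186659438 F [-9.1514  0.1208] 6.406214640109047 T [-0.1875  1.5703  0.0133]
t 18.8 pos [ 0.5893 -0.0262  0.013 ] F [-9.1316 -0.6135  6.4062] w 0.025771705099814506 g 30.00127114355564 j [-0.1399  0.2909  1.5254 -0.0009  1.3307  1.3506]
shift [-0.0267 -0.0005  0.0001] rot [-0.0003  0.0055  0.0003]
```

>>> step_arm(rows="0 0 -0.0004 0 0.002 0 0.015; 0 0 -0.0008 0 0.005 0 0.015; 0 0 -0.0008 0 0.005 0 0.015; 0.0005 0 -0.0008 0 0.005 0 0.015; 0.001 0 -0.0008 0 0.005 0 0.015; 0.001 0 -0.0008 0 0.005 0 0.015; 0.001 0 -0.0008 0 0.005 0 0.015; 0.001 0 -0.0008 0 0.005 0 0.015")

```text
time: 19.6
tool_pos: [0.59, -0.0261, 0.013]
tool_rot: [0.999, 0.04, -0.001, -0.0]
force: [-7.4, -0.4, 3.9]
width: 0.276
grasp_force: 30.0
```

```bash
python3 c.py
```

```text
lip frame [-0.0267 -0.0005] 0.012979715125219608 F [-7.4154  0.1741] 3.904882575858876 T [-0.2665  1.4836  0.0262]
t 19.6 pos [ 0.59   -0.0261  0.013 ] F [-7.4055 -0.4212  3.9049] w 0.025942374397035388 g 30.0008225440979 j [-0.1402  0.2893  1.5274  0.0001  1.3264  1.35  ]
shift [-0.0273 -0.0005  0.    ] rot [-0.0004  0.0014  0.0002]
```

>>> step_arm(rows="0.0003 0 -0.0001 0 0.001 0 0.015; 0.0006 0 -0.0002 0 0.001 0 0.015; 0.0009 0 -0.0002 0 0.001 0 0.015; 0.0012 0 -0.0002 0 0.001 0 0.015; 0.0012 0 -0.0002 0 0.001 0 0.015; 0.0012 0 -0.0002 0 0.001 0 0.015; 0.0012 0 -0.0002 0 0.001 0 0.015; 0.0012 0 -0.0002 0 0.001 0 0.015")

```text
time: 20.4
tool_pos: [0.5908, -0.026, 0.013]
tool_rot: [0.999, 0.04, -0.001, -0.0]
force: [-7.7, -0.5, 2.8]
width: 0.271
grasp_force: 30.0
```

```bash
python3 c.py
```

```text
lip frame [-0.0259 -0.0005] 0.012966008783489764 F [-7.7151  0.1188] 2.7607562319692205 T [-0.2366  1.6845  0.0182]
t 20.4 pos [ 0.5908 -0.026   0.013 ] F [-7.6998 -0.5003  2.7608] w 0.0255019579734861 g 30.00071592628956 j [-0.14    0.2909  1.5254  0.0001  1.3268  1.3503]
shift [-0.0281 -0.0005  0.    ] rot [-0.0004  0.0014  0.0002]
```

>>> step_arm(rows="0.0003 0 0 0 0.001 0 0.015; 0.0006 0 0 0 0.001 0 0.015; 0.0009 0 0 0 0.001 0 0.015; 0.001 0 0 0 0.001 0 0.015; 0.001 0 0 0 0.001 0 0.015; 0.001 0 0 0 0.001 0 0.015; 0.001 0 0 0 0.001 0 0.015; 0.001 0 0 0 0.001 0 0.015")

```text
time: 21.2
tool_pos: [0.5914, -0.026, 0.013]
tool_rot: [0.999, 0.04, -0.001, -0.0]
force: [-9.2, -0.8, 4.2]
width: 0.272
grasp_force: 30.0
```

```bash
python3 c.py
```

```text
lip frame [-0.0252 -0.0004] 0.012995404019459006 F [-9.2089 -0.0314] 4.249604309610668 T [-0.2744  1.766  -0.0358]
t 21.2 pos [ 0.5914 -0.026   0.013 ] F [-9.1767 -0.7699  4.2496] w 0.02556568607991653 g 30.00091217458248 j [-0.1398  0.292   1.5239  0.0002  1.3269  1.3505]
shift [-0.0288 -0.0005  0.    ] rot [-0.0005  0.0012  0.0002]
```

>>> step_arm(rows="0.0003 0 -0.0002 0 0.001 0 0.015; 0.0006 0 -0.0003 0 0.001 0 0.015; 0.0009 0 -0.0003 0 0.001 0 0.015; 0.001 0 -0.0003 0 0.001 0 0.015; 0.001 0 -0.0003 0 0.001 0 0.015; 0.001 0 -0.0003 0 0.001 0 0.015; 0.001 0 -0.0003 0 0.001 0 0.015; 0.001 0 -0.0003 0 0.001 0 0.015")

```text
time: 22.0
tool_pos: [0.5915, -0.026, 0.013]
tool_rot: [0.999, 0.04, -0.001, -0.0]
force: [-10.8, -1.2, 4.4]
width: 0.275
grasp_force: 30.0
```

```bash
python3 c.py
```

```text
lip frame [-0.0251 -0.0005] 0.012999317477996382 F [-10.8383  -0.3156] 4.4177303487890915 T [-0.3006  2.1116 -0.0067]
t 22.0 pos [ 0.5915 -0.026   0.013 ] F [-10.7781  -1.1838   4.4177] w 0.02585718551806546 g 30.001004487276077 j [-0.1396  0.293   1.5226  0.      1.3283  1.3507]
shift [-0.0288 -0.0005  0.0001] rot [-0.0005  0.0023  0.0002]
```

The tool no longer advances while the force rises, so the jaw is on its stop after about 7 mm of spring travel. One check picture.

```bash
python3 - <<'E'
from h import *
t=snap('scene');s=snap('top')
a=cv2.resize(t['image'][175:255,195:295],(500,400),interpolation=cv2.INTER_CUBIC)
b=cv2.resize(s['image'][140:260,235:325],(300,400),interpolation=cv2.INTER_CUBIC)
cv2.imwrite('pics/crop5.png',np.hstack([a,b]))
E
python3 c.py
```

```text
lip frame [-0.0251 -0.0004] 0.012985376609071897 F [-10.8855  -1.8981] 4.456042470233423 T [-0.248   2.0898 -0.0392]
t 22.1 pos [ 0.5915 -0.0259  0.013 ] F [-10.6982  -2.765    4.456 ] w 0.02603831548861848 g 30.000992640852928 j [-0.1396  0.293   1.5226  0.      1.3283  1.3507]
shift [-0.0288 -0.0005  0.0001] rot [-0.0005  0.0023  0.0002]
```

View pics/crop5.png

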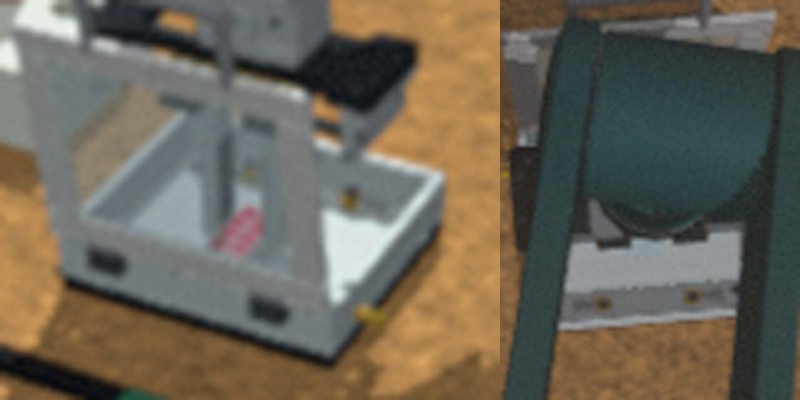

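The wells at (240,230) sit level behind the far wall, the slide is held, and the lid is back. Handing in.

```bash
python3 -c "
from workcell import manip
print(manip.finish_job())"
```

```text
the job is handed in; nothing more can be done
None
```

The lid is back on its stop, and the red slide is tucked under the blue jaw's lip, held pressed home with about 11 N total push. The jaw's full travel was judged from push force and tool position, since the arm and chamber wall hid it from the cameras. I did not touch the blue slide, tubes or pen, and the job is handed in.

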